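# Set the bell timer

## Task

Set the clockwork bell timer on the cork mat to 12 minutes the proper way: first twist its dial clockwise past the top (20 minute) mark to wind the bell, then turn it back to 12 minutes and let go. Lean on the dial gently while you twist, so that the timer's base stays put on its mat instead of spinning or wandering, without ever pressing hard, and leave the other things alone.

Things in the scene. Friction and masses are not known exactly. Their poses are not given: they have to be found in the camera images.
- timer: White round clockwork bell timer, loose, about 0.26 kg with dial, upright on the cork mat on four rubber feet 30 mm from its axis. Drum 82 mm across, 30 mm high; origin at the centre of its underside, z up. Its weight cannot hold it against the dial's resistance: twisted without being pressed down, the whole timer spins and the setting stays. Some 7 to 13 N of push holds it; over 35 N on the mat harms it.
- top_mark (a point): The 20 minute tick, the top mark, on the base's upper face 33 mm from the axis. The scale there has 21 black ticks, 28 to 36 mm from the axis: 0 on the base's own -x side, then clockwise seen from above, 0.15 rad a minute, so 20 is nearly opposite 0. Ticks 0, 10 and 20 are longest and thickest, 5 and 15 medium.
- dial (a joint): Setting of the dial in rad: 0 at the 0 tick, growing clockwise seen from above, 0.15 rad a minute: 12 minutes is 1.80, the top mark (20) is 3.00, a hard stop is at 3.22. Steady friction of about 0.2 N m resists turning either way; it stays where it is left and does not run down. It starts anywhere from 11 to 16.5 minutes.
- dial_grip (a point): Point on the dial's axis, 61 mm above the timer's underside, where to pinch. The dial is a white disc 52 mm across with an upright finger bar through its axis: 44 mm long, 14 mm thick, 37 to 72 mm above the underside. The bar lies along this point's x; a black line on it runs to its -x end and points to the set minute. Turns with the dial. A pinch of 40 to 50 N is ample.
- mat: Fixed square cork mat, 150 x 150 mm, 8 mm thick; the origin is the centre of its underside on the counter. The timer stands near its middle, its own x axis within about 0.1 rad of the mat's.
- mug: White mug, 80 mm across, 90 mm high, loose, a bystander; origin at the centre of its underside.
- jar: Small glass jar with a steel cap, 60 mm across, 85 mm high, loose, a bystander; origin at the centre of its underside.
- eggcup: White egg cup, 48 mm across, 60 mm high, loose, a bystander; origin at the centre of its underside.

How it is judged:
By the outcome, as a careful person would: the job done as asked, in the order asked, and still so for the second after the job is handed in, with the robot touching nothing.
It also fails if it takes over 61 s, if anything falls off the work surface, if the arm or the gripper's body presses on something with over 40 N, if the wrist force passes 120 N, or if a joint passes its speed limit or range.

## Robot

A 6-joint arm with a two-finger parallel gripper is mounted at the origin on the work surface. World frame = base frame: x ahead of the robot, y to its left, z up, the work surface at z = 0. Lengths are in m, angles in rad, forces in N, time in s.
With the tool pointing down it reaches from about 0.275 to 0.725 m from the base axis. Payload 15.9 kg.
Tool frame: the origin (TCP) lies between the finger pads; the fingertips stand 25 mm ahead of it and the grasp point (between the pads) lies 6 mm ahead of it (ctrl.nose_length is the z of the fingertips in the tool frame, in m); z points along the fingers, y is the direction in which the jaws open and shut (so a half turn about z gives the same grasp; the last joint's range is limited). The gripper opens to 85 mm and grips with 20 to 120 N. Pads are 22 mm wide; open, the fingers measure 114 mm over their backs; the gripper's body (76 mm by 85 mm) begins 54 mm behind the grasp point. The pads swing forward as they close: fully open they stand 13 mm farther back than shut.
Start: joints at [1.297, 0.213, -0.034, 1.323, 0, 1.571], TCP at [0.135, 0.481, 0.256] pointing down, gripper open.
Joint ranges: [-2.98, 2.98], [-0.74, 1.72], [-1.14, 1.35], [-2.1, 2.04], [-1.57, 1.44], [-3.14, 3.14]. Speed limits (rad/s): [1.89, 1.89, 2.39, 2.57, 3.14, 3.14].

## Interface

Orientations are given as a unit quaternion [x, y, z, w].
In Python, from bench import ctrl gives the robot as it stands.
- The arm moves only by the tool arm_command, never from a script. Its argument "moves" is a list of rows, each an object with "slide": the shift along the tool's x, y, z in mm, a list of three; "roll": the turn about the tool's z in degrees; "fingers": the opening, from -1 (shut) to 1 (fully open). In form: [{"slide": [tx, ty, tz], "roll": roll, "fingers": fingers}, ...]. A call has 1 to 20 rows; each row is the pose to reach, as a shift and turn from the pose commanded when the call began, along the tool's axes at that moment; what a row does not reach only later rows make up. A row lasts 1/10 s, in which the tool goes at most 50 mm and 8.59 degrees, less where a joint would pass 70% of its speed; a pose out of reach is approached as far as the arm can. A call with a gripper value outside its range is refused whole. The fingers move at their own pace and stop on an object; "squeeze" is the grip in N (left out, the last holds). Time passes only in rows, so rows that repeat a pose let the fingers close. It gives the time, the measured TCP pose, the force and the opening at its end, in the units of the state.
- ctrl.get_state(): the state, without advancing time (a new reading comes with each control period).
- ctrl.snapshot(name): name is "scene" or "top" or "wrist"; returns the picture (400x640x3 uint8, blue, green, red); there is no depth.
- ctrl.camera_model(name): a dict with "intrinsics" (3x3 intrinsics, pixels), "dist_coeffs" ([k1, k2, p1, p2, k3] as OpenCV has them; the pictures are not rectified), "R" (3x3) and "t" (3): a world point X has camera coordinates R X + t. Camera axes: x right, y down, z forward; pixel columns grow to the right and rows downward; lengths in m; the calibration is good to about 2 mm. A picture is of the moment at which its call begins: read the wrist's pose just before it. camera_model takes no time and is no camera call; for the wrist camera it gives the pose at the moment of the call.
- ctrl.hand_in(): hands the job in, once; it reports no verdict.
Trained networks look in the newest picture that a camera, given by its name, has taken for a name from the list of things; names that differ only in an ending like _2 or _b are one class to them, and where a whole thing is asked for, a point or a joint stands for the part that bears it (a point fixed in the world has none). Each returns a list of dicts, best first, with "confidence" (0 to 1); they miss things now and then, are a little off and sometimes report something else, mostly with a low value. They report only what shows in the picture. A call takes as long as a camera call.
- ctrl.spot_in(camera, thing): "at" ([column, row] in pixels, amid what is visible of it).
- ctrl.place_of(camera, thing): "at" ([column, row] in pixels: a listed point, or the origin of a listed thing).
The state is a dict: "t": time; "joint_pos": joint angles; "joint_velocities": joint speeds; "effort": joint torques, N m; "ee_pos": TCP position; "tool_rot": TCP orientation; "ft_force": force on the tool from outside, world axes, zero at the start; "ft_torque": the same for the moment, N m; "finger_gap": finger opening in m.
Only numpy, scipy, OpenCV 4.12 (cv2) and the standard library are available. Lean on these libraries where they do the work, as an engineer would, in place of code of your own. Each camera call takes 0.05 s, during which the arm holds its last target. There are 200 camera calls.

## Working session

There is one attempt and no reset: what is moved stays moved. The work goes in short steps, Python scripts to look and compute and a tool call to move; the robot and the scene stay as the last step left them, time stands still between calls to the robot, and variables do not carry over. Pictures are saved under pics/ and viewed, about 8 in all and at most 12, crops included, and the job is handed in when it is done.

Besides the shell and the picture viewer there is one more tool, called as name([rows], argument=value, ...), one row to a line, values as JSON. arm_command: Moves the arm, as the interface text tells. Its arguments: {"type":"object","properties":{"moves":{"type":"array","items":{"type":"object","properties":{"slide":{"type":"array","items":{"type":"number"}},"roll":{"type":"number"},"fingers":{"type":"number"}}}},"squeeze":{"type":"number"}},"required":["moves"]}

```bash
ls; mkdir -p pics; cat > h.py <<'E'
import numpy as np, cv2
from bench import ctrl
from scipy.spatial.transform import Rotation as Rn
def ray(cam,px,z):
    m=ctrl.camera_model(cam);K=np.array(m["intrinsics"]);D=np.array(m["dist_coeffs"]);R=np.array(m["R"]);t=np.array(m["t"])
    u=cv2.undistortPoints(np.array([[px]],float),K,D)[0,0]
    d=R.T@np.array([u[0],u[1],1]);c=-R.T@t
    return c+d*(z-c[2])/d[2]
def proj(cam,X):
    m=ctrl.camera_model(cam)
    return cv2.projectPoints(np.array(X,float).reshape(-1,3),cv2.Rodrigues(np.array(m["R"]))[0],np.array(m["t"]),np.array(m["intrinsics"]),np.array(m["dist_coeffs"]))[0][:,0]
E
python3 - <<'E'
from h import *
s=ctrl.get_state();print(s)
print(Rn.from_quat(s["tool_rot"]).as_matrix().round(3))
for c in ["top","scene"]:
    im=ctrl.snapshot(c);cv2.imwrite(f"pics/{c}1.png",im)
    for n,z in [("timer",.008),("dial_grip",.069),("top_mark",.038),("mat",0),("mug",0),("jar",0),("eggcup",0)]:
        for r in ctrl.place_of(c,n)[:1]: print(c,n,r["confidence"],r["at"],ray(c,r["at"],z).round(4))
E
```

```text
pics
{'t': 0.0, 'joint_pos': array([ 1.29699189e+00,  2.13390297e-01, -3.50495687e-02,  1.32344707e+00,
        2.92217497e-05,  1.57079631e+00]), 'joint_velocities': array([ 0.00147015, -0.00039632, -0.00057037,  0.00039346,  0.00060144,
       -0.00047663]), 'effort': array([ 2.03177087e-04, -6.86163282e+01,  4.87108934e+01,  1.74970325e-02,
       -4.01684531e-05,  2.10398372e-05]), 'ee_pos': array([0.13511256, 0.48110158, 0.25580284]), 'tool_rot': array([ 1.36474956e-01,  9.90643371e-01, -5.38209351e-04, -8.88947302e-05]), 'ft_force': array([-0.58608354, -0.08451609,  0.21131906]), 'ft_torque': array([ 0.0652351 ,  0.02898378, -0.06952503]), 'finger_gap': 0.08533131668178345}
[[-0.963  0.27  -0.   ]
 [ 0.27   0.963 -0.001]
 [ 0.    -0.001 -1.   ]]
top timer 0.96 [360.9, 212.7] [ 0.5648 -0.034   0.008 ]
top dial_grip 0.74 [363.0, 209.5] [ 0.5709 -0.0313  0.069 ]
top top_mark 0.94 [364.0, 195.5] [ 0.601  -0.0372  0.038 ]
top mug 0.72 [281.1, 185.9] [0.6232 0.1404 0.    ]
top jar 0.62 [397.7, 135.5] [ 0.7362 -0.1173  0.    ]
top eggcup 0.84 [438.1, 243.8] [ 0.4964 -0.2061  0.    ]
scene timer 0.89 [261.1, 234.1] [ 0.5636 -0.0268  0.008 ]
scene dial_grip 0.56 [255.7, 217.9] [ 0.5667 -0.0321  0.069 ]
scene top_mark 0.58 [261.6, 238.7] [ 0.596  -0.0366  0.038 ]
scene mat 0.66 [259.7, 242.5] [ 0.5759 -0.0366  0.    ]
scene mug 0.66 [348.1, 222.6] [ 0.6224  0.1482 -0.    ]
scene jar 0.87 [258.1, 321.9] [ 0.7346 -0.1119  0.    ]
scene eggcup 0.66 [166.7, 249.5] [ 0.4967 -0.2124  0.    ]
```

```bash
python3 - <<'E'
from h import *
s=ctrl.get_state();m=ctrl.camera_model("wrist");R=np.array(m["R"]);T=Rn.from_quat(s["tool_rot"]).as_matrix()
c=-R.T@np.array(m["t"]);print("cam in tool",T.T@(c-s["ee_pos"]),"axes\n",(T.T@R.T).round(3),m["intrinsics"])
im=cv2.imread("pics/top1.png")[110:280,250:470];cv2.imwrite("pics/top1c.png",cv2.resize(im,None,fx=3.5,fy=3.5,interpolation=cv2.INTER_CUBIC))
E
```

```text
cam in tool [ 0.07062751 -0.0011902  -0.11717313] axes
 [[-0.    -0.96  -0.279]
 [ 1.    -0.     0.   ]
 [-0.    -0.279  0.96 ]] [[351.44847426   0.         320.95742374]
 [  0.         351.44847426 199.68703733]
 [  0.           0.           1.        ]]
```

View pics/top1c.png

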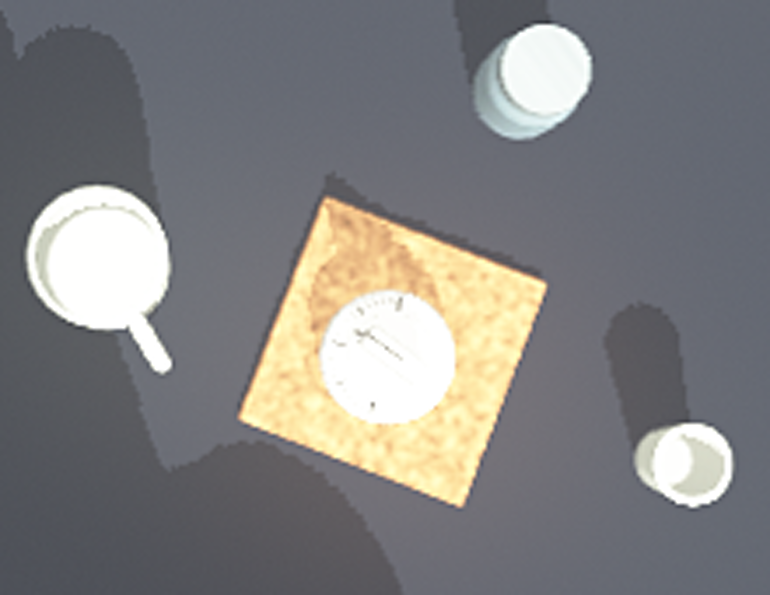

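arm_command([
  {"slide": [-555, -378, 0], "roll": 0, "fingers": 1},
  {"slide": [-555, -378, 0], "roll": 0, "fingers": 1},
  {"slide": [-555, -378, 0], "roll": 0, "fingers": 1},
  {"slide": [-555, -378, 0], "roll": 0, "fingers": 1},
  {"slide": [-555, -378, 0], "roll": 0, "fingers": 1},
  {"slide": [-555, -378, 0], "roll": 0, "fingers": 1},
  {"slide": [-555, -378, 0], "roll": 0, "fingers": 1},
  {"slide": [-555, -378, 0], "roll": 0, "fingers": 1},
  {"slide": [-555, -378, 0], "roll": 0, "fingers": 1},
  {"slide": [-555, -378, 0], "roll": 0, "fingers": 1},
  {"slide": [-555, -378, 0], "roll": 0, "fingers": 1},
  {"slide": [-555, -378, 0], "roll": 0, "fingers": 1},
  {"slide": [-555, -378, 20], "roll": 0, "fingers": 1},
  {"slide": [-555, -378, 20], "roll": 0, "fingers": 1},
  {"slide": [-555, -378, 20], "roll": 0, "fingers": 1},
  {"slide": [-555, -378, 20], "roll": 0, "fingers": 1},
  {"slide": [-555, -378, 20], "roll": 0, "fingers": 1},
  {"slide": [-555, -378, 20], "roll": 0, "fingers": 1},
])

```text
t: 2.6
ee_pos: [0.567, -0.0318, 0.2369]
tool_rot: [0.136, 0.991, 0.0, 0.0]
ft_force: [-0.7, 0.0, 0.5]
finger_gap: 0.0853
```

```bash
cat > look.py <<'E'
import sys
from h import *
s=ctrl.get_state();print(s["t"],s["ee_pos"].round(4),s["joint_pos"].round(3),s["ft_force"].round(2),s["finger_gap"])
T=Rn.from_quat(s["tool_rot"]).as_matrix();print("tool x ang",np.arctan2(T[1,0],T[0,0]))
im=ctrl.snapshot("wrist");cv2.imwrite(f"pics/{sys.argv[1]}.png",im)
for n,z in [("timer",.008),("dial_grip",.069),("top_mark",.038),("mat",0)]:
    for r in ctrl.place_of("wrist",n)[:1]: print(n,r["confidence"],r["at"],ray("wrist",r["at"],z).round(4))
E
python3 look.py w1
```

```text
2.6 [ 0.567  -0.0318  0.2369] [-0.056  0.358  0.112  1.324  0.     0.217] [-0.71  0.    0.52] 0.0852908448754281
tool x ang 2.868927940278056
timer 0.78 [321.6, 172.2] [ 0.5683 -0.0328  0.008 ]
dial_grip 0.61 [325.7, 184.0] [ 0.5666 -0.029   0.069 ]
top_mark 0.61 [327.5, 209.3] [ 0.598  -0.0356  0.038 ]
```

View pics/w1.png

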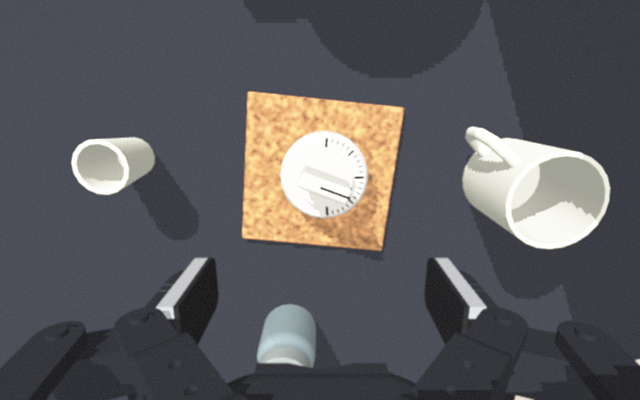

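arm_command([
  {"slide": [0, 0, 0], "roll": -62, "fingers": 0.2},
  {"slide": [0, 0, 0], "roll": -62, "fingers": 0.2},
  {"slide": [0, 0, 77], "roll": -62, "fingers": 0.2},
  {"slide": [0, 0, 77], "roll": -62, "fingers": 0.2},
  {"slide": [0, 0, 77], "roll": -62, "fingers": 0.2},
  {"slide": [0, 0, 77], "roll": -62, "fingers": 0.2},
  {"slide": [0, 0, 77], "roll": -62, "fingers": 0.2},
  {"slide": [0, 0, 77], "roll": -62, "fingers": 0.2},
  {"slide": [0, 0, 77], "roll": -62, "fingers": 0.2},
  {"slide": [0, 0, 77], "roll": -62, "fingers": 0.2},
  {"slide": [0, 0, 77], "roll": -62, "fingers": 0.2},
])

```text
t: 3.95
ee_pos: [0.5673, -0.0326, 0.1594]
tool_rot: [-0.393, 0.92, -0.0, 0.0]
ft_force: [0.0, -0.2, -0.2]
finger_gap: 0.0517
```

```bash
python3 look.py w2; cat > rect.py <<'E'
import sys
from h import *
# warp world planes around (cx,cy) into top view: up=+x, left=+y ; 0.2 mm/px
f,cx,cy=sys.argv[1],float(sys.argv[2]),float(sys.argv[3])
im=cv2.imread(f"pics/{f}.png");n=400;g=(np.arange(n)-n/2)*.00025
outs=[]
for z in (.038,.080):
    Y,X=np.meshgrid(cy-g,cx-g)
    P=proj("wrist",np.stack([X,Y,np.full_like(X,z)],-1)).reshape(n,n,2).astype(np.float32)
    o=cv2.remap(im,P[...,0],P[...,1],cv2.INTER_CUBIC);cv2.circle(o,(200,200),144 if z<.05 else 88,(0,0,255),1);cv2.drawMarker(o,(200,200),(0,0,255));outs.append(o)
cv2.imwrite(f"pics/{f}r.png",np.hstack(outs))
E
python3 rect.py w2 .5672 -.032
```

```text
3.95 [ 0.5673 -0.0326  0.1594] [-0.057  0.387 -0.044  1.14  -0.    -0.865] [ 0.05 -0.17 -0.19] 0.05173829125501042
tool x ang -2.3344165089343014
timer 0.84 [323.2, 193.4] [ 0.5673 -0.0311  0.008 ]
dial_grip 0.93 [324.5, 219.6] [ 0.5673 -0.0306  0.069 ]
top_mark 0.57 [284.9, 228.7] [ 0.6001 -0.0372  0.038 ]
```

View pics/w2r.png

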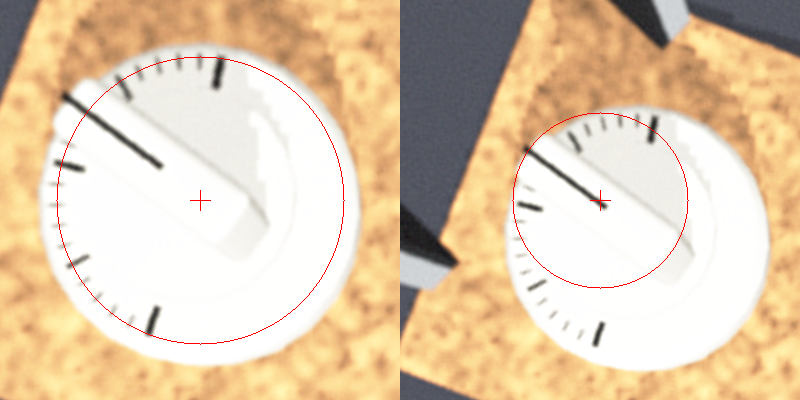

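arm_command([
  {"slide": [-1, 1, 0], "roll": -8, "fingers": 0.0},
  {"slide": [-1, 1, 40], "roll": -8, "fingers": 0.0},
  {"slide": [-1, 1, 70], "roll": -8, "fingers": -0.2},
  {"slide": [-1, 1, 84], "roll": -8, "fingers": -0.44},
  {"slide": [-1, 1, 84], "roll": -8, "fingers": -0.44},
  {"slide": [-1, 1, 84], "roll": -8, "fingers": -0.44},
  {"slide": [-1, 1, 84], "roll": -8, "fingers": -0.44},
  {"slide": [-1, 1, 84], "roll": -8, "fingers": -0.44},
])

```text
t: 5.0
ee_pos: [0.568, -0.0312, 0.0764]
tool_rot: [-0.456, 0.89, -0.0, 0.001]
ft_force: [-0.4, -0.3, 0.3]
finger_gap: 0.0238
```

```bash
python3 look.py w3
```

```text
5.0 [ 0.568  -0.0312  0.0764] [-0.055  0.447 -0.175  0.947 -0.    -1.003] [-0.41 -0.31  0.31] 0.02381417472133198
tool x ang -2.1937166896987734
timer 0.64 [322.9, 230.7] [ 0.5675 -0.0309  0.008 ]
dial_grip 0.91 [325.1, 286.0] [ 0.5666 -0.0309  0.069 ]
top_mark 0.88 [262.8, 278.5] [ 0.599  -0.0374  0.038 ]
```

View pics/w3.png

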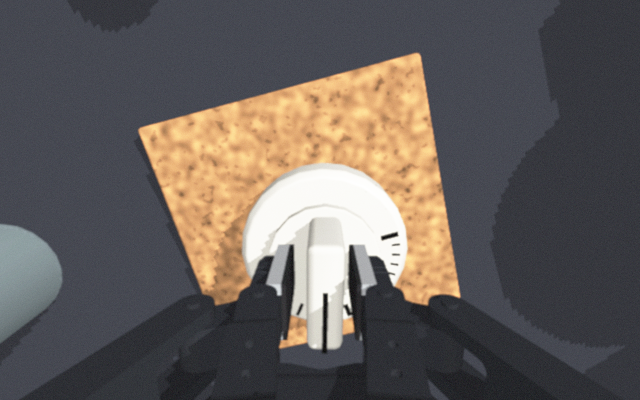

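arm_command([
  {"slide": [0.3, 0.8, 1], "roll": 0, "fingers": -0.44},
  {"slide": [0.3, 0.8, 1], "roll": 0, "fingers": -0.6},
  {"slide": [0.3, 0.8, 1], "roll": 0, "fingers": -0.7},
  {"slide": [0.3, 0.8, 1], "roll": 0, "fingers": -1},
  {"slide": [0.3, 0.8, 1], "roll": 0, "fingers": -1},
  {"slide": [0.3, 0.8, 1], "roll": 0, "fingers": -1},
], squeeze=45)

```text
t: 5.85
ee_pos: [0.5664, -0.031, 0.0743]
tool_rot: [-0.456, 0.89, 0.0, -0.0]
ft_force: [-1.6, -0.2, 0.9]
finger_gap: 0.0131
```

```bash
cat > st.py <<'E'
from h import *
s=ctrl.get_state();T=Rn.from_quat(s["tool_rot"]).as_matrix()
print(s["t"],s["ee_pos"].round(4),"q6",s["joint_pos"][5].round(3),"F",s["ft_force"].round(2),"Ftool",(T.T@s["ft_force"]).round(2),"M",s["ft_torque"].round(3),"gap",s["finger_gap"],"ang",np.arctan2(T[1,0],T[0,0]))
E
python3 st.py
```

```text
5.85 [ 0.5664 -0.031   0.0743] q6 -1.003 F [-1.62 -0.21  0.89] Ftool [ 1.12  1.2  -0.89] M [0.028 0.381 0.025] gap 0.013118207025314998 ang -2.1936410158276494
```

arm_command([
  {"slide": [0, 0, 0.5], "roll": 0, "fingers": -1},
  {"slide": [0, 0, 1], "roll": 0, "fingers": -1},
  {"slide": [0, 0, 1], "roll": 0, "fingers": -1},
])

```text
t: 6.15
ee_pos: [0.5664, -0.031, 0.0741]
tool_rot: [-0.456, 0.89, -0.0, 0.0]
ft_force: [-7.6, 0.4, 15.7]
finger_gap: 0.0137
```

```bash
python3 st.py
```

```text
6.15 [ 0.5664 -0.031   0.0741] q6 -1.003 F [-7.56  0.39 15.66] Ftool [  4.09   6.36 -15.66] M [0.078 1.513 0.06 ] gap 0.013680289773567568 ang -2.1936260009736017
```

arm_command([
  {"slide": [0.3, 0.4, -0.3], "roll": 0, "fingers": -1},
  {"slide": [0.3, 0.4, -0.3], "roll": 0, "fingers": -1},
])

```text
t: 6.35
ee_pos: [0.5663, -0.031, 0.0742]
tool_rot: [-0.456, 0.89, -0.0, 0.0]
ft_force: [-2.8, -0.0, 11.0]
finger_gap: 0.0136
```

```bash
python3 st.py
```

```text
6.35 [ 0.5663 -0.031   0.0742] q6 -1.003 F [-2.800e+00 -1.000e-02  1.104e+01] Ftool [  1.63   2.26 -11.04] M [0.121 0.654 0.041] gap 0.013564147014826309 ang -2.1936272364166793
```

arm_command([
  {"slide": [0, 0, 0], "roll": 4, "fingers": -1},
  {"slide": [0, 0, 0], "roll": 8, "fingers": -1},
  {"slide": [0, 0, 0], "roll": 12, "fingers": -1},
  {"slide": [0, 0, 0], "roll": 16, "fingers": -1},
  {"slide": [0, 0, 0], "roll": 20, "fingers": -1},
])

```text
t: 6.85
ee_pos: [0.5667, -0.031, 0.0742]
tool_rot: [-0.294, 0.956, -0.0, 0.001]
ft_force: [0.0, -0.2, 7.4]
finger_gap: 0.0134
```

```bash
python3 st.py
```

```text
6.85 [ 0.5667 -0.031   0.0742] q6 -0.651 F [ 0.05 -0.19  7.38] Ftool [ 0.06 -0.19 -7.38] M [0.049 0.115 0.134] gap 0.013421807780076376 ang -2.545430603767573
```

arm_command([
  {"slide": [0, 0, 0.3], "roll": 4, "fingers": -1},
  {"slide": [0, 0, 0.3], "roll": 8, "fingers": -1},
])

```text
t: 7.05
ee_pos: [0.5668, -0.0309, 0.0742]
tool_rot: [-0.226, 0.974, -0.0, 0.001]
ft_force: [-0.5, 1.4, 10.3]
finger_gap: 0.0131
```

```bash
python3 st.py; python3 look.py w4
```

```text
7.05 [ 0.5668 -0.0309  0.0742] q6 -0.511 F [-0.53  1.45 10.27] Ftool [ -0.18   1.52 -10.27] M [0.145 0.168 0.225] gap 0.013149152822085357 ang -2.68500477338868
7.05 [ 0.5668 -0.0309  0.0742] [-0.055  0.446 -0.182  0.941  0.    -0.511] [-0.53  1.45 10.27] 0.013149152822085357
tool x ang -2.68500477338868
timer 0.73 [319.5, 234.9] [ 0.5698 -0.0316  0.008 ]
dial_grip 0.69 [320.4, 290.0] [ 0.5682 -0.0317  0.069 ]
top_mark 0.89 [257.6, 287.4] [ 0.597  -0.0519  0.038 ]
```

View pics/w4.png

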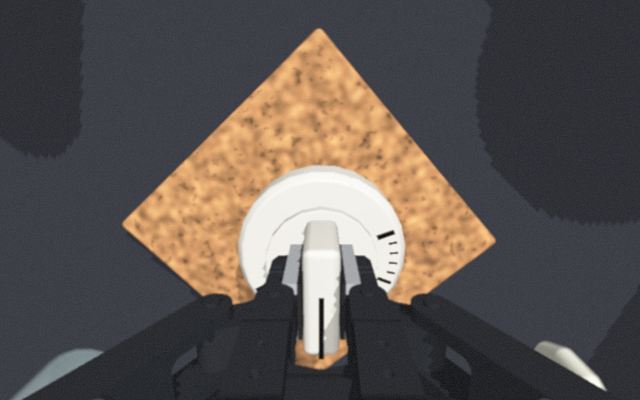

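The view shows that the whole timer turned with the dial: tick 0 sits at the same pixel (388,235) while the mat has rotated about 28°. I'll ease off the pressure, turn the timer back with the dial to its old heading, then press more firmly.

arm_command([
  {"slide": [0, 0, -0.6], "roll": 0, "fingers": -1},
  {"slide": [0, 0, -0.6], "roll": -4, "fingers": -1},
  {"slide": [0, 0, -0.6], "roll": -8, "fingers": -1},
  {"slide": [0, 0, -0.6], "roll": -12, "fingers": -1},
  {"slide": [0, 0, -0.6], "roll": -16, "fingers": -1},
  {"slide": [0, 0, -0.6], "roll": -20, "fingers": -1},
  {"slide": [0, 0, -0.6], "roll": -24, "fingers": -1},
  {"slide": [0, 0, -0.6], "roll": -28, "fingers": -1},
  {"slide": [0, 0, -0.6], "roll": -28, "fingers": -1},
])

```text
t: 8.2
ee_pos: [0.5664, -0.0311, 0.0743]
tool_rot: [-0.458, 0.889, -0.0, 0.0]
ft_force: [-0.4, -1.0, 4.9]
finger_gap: 0.0134
```

```bash
python3 st.py; python3 look.py w5; python3 - <<'E'
from h import *
# tick comparison w3 (before) vs w5: world angle about the axis of dark ticks
a=cv2.imread("pics/w3.png")[200:320,230:430];b=cv2.imread("pics/w5.png")[200:320,230:430]
cv2.imwrite("pics/c5.png",cv2.resize(np.hstack([a,b]),None,fx=2,fy=2,interpolation=cv2.INTER_CUBIC))
E
```

```text
8.2 [ 0.5664 -0.0311  0.0743] q6 -1.005 F [-0.39 -0.98  4.93] Ftool [ 1.02 -0.25 -4.93] M [-0.071 -0.029  0.128] gap 0.013402707265638572 ang -2.1910713027165856
8.2 [ 0.5664 -0.0311  0.0743] [-0.055  0.446 -0.182  0.942 -0.    -1.005] [-0.39 -0.98  4.93] 0.013402707265638572
tool x ang -2.1910713027165856
timer 0.67 [322.1, 233.3] [ 0.567  -0.0303  0.008 ]
dial_grip 0.84 [319.5, 287.5] [ 0.5671 -0.0323  0.069 ]
top_mark 0.57 [262.4, 285.3] [ 0.5997 -0.035   0.038 ]
```

View pics/c5.png

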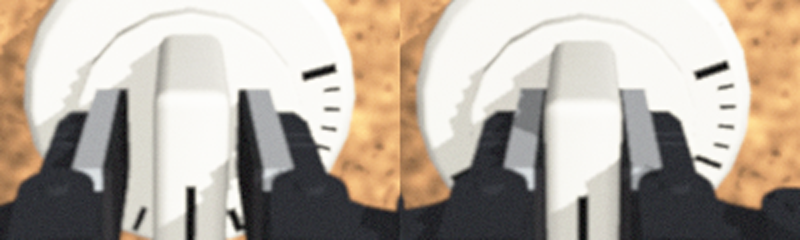

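arm_command([
  {"slide": [0, 0, -0.2], "roll": 0, "fingers": -1},
  {"slide": [0, 0, -0.2], "roll": 2, "fingers": -1},
  {"slide": [0, 0, -0.2], "roll": 4, "fingers": -1},
  {"slide": [0, 0, -0.2], "roll": 4, "fingers": -1},
  {"slide": [0.1, 0.2, 0.3], "roll": 4, "fingers": -1},
  {"slide": [0.3, 0.4, 0.8], "roll": 4, "fingers": -1},
  {"slide": [0.3, 0.4, 0.8], "roll": 4, "fingers": -1},
])

```text
t: 9.15
ee_pos: [0.5662, -0.031, 0.0742]
tool_rot: [-0.426, 0.905, -0.0, 0.001]
ft_force: [-1.3, 0.3, 16.8]
finger_gap: 0.0136
```

```bash
python3 st.py
```

```text
9.15 [ 0.5662 -0.031   0.0742] q6 -0.934 F [-1.33  0.34 16.83] Ftool [  0.57   1.22 -16.83] M [ 0.101  0.497 -0.149] gap 0.01358816119486322 ang -2.2624363835981938
```

arm_command([
  {"slide": [0, 0, 0], "roll": 3, "fingers": -1},
  {"slide": [0, 0, 0], "roll": 6, "fingers": -1},
  {"slide": [0, 0, 0], "roll": 9, "fingers": -1},
  {"slide": [0, 0, 0], "roll": 12, "fingers": -1},
])

```text
t: 9.55
ee_pos: [0.5659, -0.0308, 0.0741]
tool_rot: [-0.328, 0.945, 0.0, 0.001]
ft_force: [-3.6, 3.0, 19.1]
finger_gap: 0.0133
```

```bash
cat > tick.py <<'E'
import sys
from h import *
# world angle of the dark ticks right of the finger, in the face plane z=.038; camera pose from tool pose now
s=ctrl.get_state();im=ctrl.snapshot("wrist");cv2.imwrite(f"pics/{sys.argv[1]}.png",im)
g=cv2.cvtColor(im,cv2.COLOR_BGR2GRAY);cx,cy=.5672,-.031
T=Rn.from_quat(s["tool_rot"]).as_matrix();ta=np.arctan2(T[1,0],T[0,0])
rr=np.arange(.0285,.0345,.0005)
rel=np.radians(np.arange(-75,60,.5))   # angle from tool +y, ccw
A=ta-np.pi/2+rel
X=cx+rr[:,None]*np.cos(A);Y=cy+rr[:,None]*np.sin(A)
P=proj("wrist",np.stack([X,Y,np.full_like(X,.038)],-1)).reshape(*X.shape,2).astype(np.float32)
v=cv2.remap(g,P[...,0],P[...,1],cv2.INTER_LINEAR).mean(0)
from scipy.signal import find_peaks
p,_=find_peaks(-v,prominence=12)
for i in p: print("ang %.3f rel %.1f val %.0f px"%(A[i],np.degrees(rel[i]),v[i]),P[6,i])
E
python3 st.py; python3 tick.py w6
```

```text
9.55 [ 0.5659 -0.0308  0.0741] q6 -0.723 F [-3.56  2.97 19.14] Ftool [  0.92   4.53 -19.14] M [0.61  1.021 0.246] gap 0.013251214624701113 ang -2.4735070146914104
ang -5.196 rel -66.0 val 30 px [346.70755 308.80817]
ang -4.393 rel -20.0 val 209 px [381.9624 276.2505]
ang -4.245 rel -11.5 val 105 px [385.01233 267.84293]
ang -4.097 rel -3.0 val 206 px [386.7014  259.05115]
ang -3.948 rel 5.5 val 205 px [386.9614  250.05801]
ang -3.800 rel 14.0 val 201 px [385.75305 241.0595 ]
ang -3.652 rel 22.5 val 198 px [383.06995 232.26094]
ang -3.503 rel 31.0 val 23 px [378.94147 223.87215]
```

```bash
cat > old.py <<'E'
from h import *
from scipy.optimize import minimize
m=ctrl.camera_model("wrist");s=ctrl.get_state();T=Rn.from_quat(s["tool_rot"]).as_matrix()
Rct=np.array(m["R"])@T;tct=np.array(m["R"])@s["ee_pos"]+np.array(m["t"])
K=np.array(m["intrinsics"]);D=np.array(m["dist_coeffs"])
def yaw(f,ee,a,relr):
    g=cv2.cvtColor(cv2.imread(f"pics/{f}.png"),cv2.COLOR_BGR2GRAY)
    x=np.array([np.cos(a),np.sin(a),0]);y=np.array([x[1],-x[0],0]);T=np.stack([x,y,[0,0,-1]],1)
    R=Rct@T.T;t=tct-R@np.array(ee)
    tk=[i for i in range(21) if relr(a,i)]
    def cost(p):
        out=0
        for d in (0,.06,-.06):
            A=p[2]+np.pi-.15*np.array(tk)+d;r=np.arange(.0285,.0355,.0005)
            X=np.stack([p[0]+r[:,None]*np.cos(A),p[1]+r[:,None]*np.sin(A),np.full((len(r),len(A)),.038)],-1).reshape(-1,3)
            P=cv2.projectPoints(X,cv2.Rodrigues(R)[0],t,K,D)[0].astype(np.float32)
            v=cv2.remap(g,P[...,0],P[...,1],cv2.INTER_LINEAR).mean();out+=v*(1 if d==0 else -.5)
        return out
    best=min((cost((cx,cy,yw)),cx,cy,yw) for cx in .567+np.arange(-.003,.0031,.0005) for cy in -.031+np.arange(-.003,.0031,.0005) for yw in np.arange(-.5,-.19,.01))
    print(f,np.round(best,4))
allt=lambda a,i: i not in (11,12,13)
right=lambda a,i: i in (0,1,2,3,4)
yaw("w2",(.5673,-.0326,.1594),-2.3344,allt)
yaw("w3",(.568,-.0312,.0764),-2.1937,right)
yaw("w5",(.5664,-.0311,.0743),-2.1911,right)
yaw("w6",s["ee_pos"],-2.4735,right)
E
python3 old.py
```

```text
w2 [-4.89504e+01  5.67500e-01 -3.05000e-02 -3.30000e-01]
w3 [-8.58429e+01  5.67000e-01 -3.05000e-02 -3.50000e-01]
w5 [-8.89071e+01  5.67500e-01 -2.95000e-02 -2.40000e-01]
w6 [-8.87857e+01  5.67000e-01 -2.95000e-02 -3.20000e-01]
```

arm_command([
  {"slide": [0, 0.3, -0.2], "roll": 3, "fingers": -1},
  {"slide": [0, 0.3, -0.2], "roll": 6, "fingers": -1},
  {"slide": [0, 0.3, -0.2], "roll": 9, "fingers": -1},
  {"slide": [0, 0.3, -0.2], "roll": 12, "fingers": -1},
  {"slide": [0, 0.3, -0.2], "roll": 15, "fingers": -1},
])

```text
t: 10.1
ee_pos: [0.5656, -0.0303, 0.0742]
tool_rot: [-0.202, 0.979, 0.0, 0.001]
ft_force: [-3.0, 4.1, 15.5]
finger_gap: 0.0132
```

```bash
python3 st.py
```

```text
10.1 [ 0.5656 -0.0303  0.0742] q6 -0.461 F [-3.03  4.13 15.49] Ftool [  1.13   5.   -15.49] M [0.745 0.724 0.128] gap 0.013203678889320449 ang -2.735117026516713
```

arm_command([
  {"slide": [0.1, 0.2, 0], "roll": 3, "fingers": -1},
  {"slide": [0.2, 0.4, 0], "roll": 6, "fingers": -1},
  {"slide": [0.2, 0.4, 0], "roll": 9, "fingers": -1},
  {"slide": [0.2, 0.4, 0], "roll": 12, "fingers": -1},
  {"slide": [0.2, 0.4, 0], "roll": 15, "fingers": -1},
])

```text
t: 10.6
ee_pos: [0.5657, -0.0303, 0.0742]
tool_rot: [-0.072, 0.997, 0.0, 0.001]
ft_force: [-0.3, 1.1, 13.5]
finger_gap: 0.0136
```

```bash
python3 st.py; python3 tick.py w7
```

```text
10.6 [ 0.5657 -0.0303  0.0742] q6 -0.198 F [-0.35  1.09 13.5 ] Ftool [  0.16   1.13 -13.5 ] M [0.388 0.231 0.209] gap 0.013603886982339587 ang -2.997098743002809
ang -5.711 rel -65.5 val 33 px [347.92493 308.46997]
ang -5.065 rel -28.5 val 33 px [378.36566 283.9669 ]
ang -4.917 rel -20.0 val 196 px [382.6875  276.11118]
ang -4.760 rel -11.0 val 192 px [385.8804 267.1965]
ang -4.620 rel -3.0 val 196 px [387.43677 258.9142 ]
ang -4.463 rel 6.0 val 188 px [387.67276 249.3915 ]
ang -4.315 rel 14.5 val 81 px [386.38367 240.4006 ]
ang -4.158 rel 23.5 val 187 px [383.4127  231.11673]
ang -4.009 rel 32.0 val 187 px [379.12402 222.79163]
ang -3.852 rel 41.0 val 184 px [373.09464 214.68124]
ang -3.704 rel 49.5 val 187 px [366.11212 207.89525]
ang -3.547 rel 58.5 val 20 px [357.52637 201.84149]
```

```bash
sed -i '/^yaw(/d' old.py; cat >> old.py <<'E'
import sys
if len(sys.argv)>1: yaw(sys.argv[1],s["ee_pos"],np.arctan2(T[1,0],T[0,0]),lambda a,i:i<=int(sys.argv[2]))
E
python3 old.py w7 10
```

```text
w7 [-8.03539e+01  5.68000e-01 -3.05000e-02 -3.90000e-01]
```

arm_command([
  {"slide": [0, 0, 0.2], "roll": 0, "fingers": -1},
  {"slide": [0, 0, 0.3], "roll": 3, "fingers": -1},
  {"slide": [0, 0, 0.3], "roll": 6, "fingers": -1},
  {"slide": [0, 0, 0.3], "roll": 9, "fingers": -1},
  {"slide": [0, 0, 0.3], "roll": 12, "fingers": -1},
  {"slide": [0, 0, 0.3], "roll": 15, "fingers": -1},
])

```text
t: 11.25
ee_pos: [0.5657, -0.0299, 0.0741]
tool_rot: [0.058, 0.998, 0.001, 0.001]
ft_force: [-1.8, 6.7, 18.2]
finger_gap: 0.0134
```

```bash
python3 st.py
```

```text
11.25 [ 0.5657 -0.0299  0.0741] q6 0.064 F [-1.79  6.69 18.18] Ftool [  2.52   6.46 -18.17] M [1.283 0.474 0.179] gap 0.013419991126242347 ang 3.024563601861814
```

arm_command([
  {"slide": [0.1, 0.4, 0], "roll": 3, "fingers": -1},
  {"slide": [0.2, 0.6, 0], "roll": 6, "fingers": -1},
  {"slide": [0.2, 0.6, 0], "roll": 9, "fingers": -1},
  {"slide": [0.2, 0.6, 0], "roll": 13, "fingers": -1},
  {"slide": [0.2, 0.6, 0], "roll": 13, "fingers": -1},
])

```text
t: 11.75
ee_pos: [0.5658, -0.0294, 0.0742]
tool_rot: [0.171, 0.985, 0.001, 0.001]
ft_force: [-0.5, 5.4, 15.6]
finger_gap: 0.0136
```

```bash
python3 st.py; python3 tick.py w8;python3 old.py w8 13
```

```text
11.75 [ 0.5658 -0.0294  0.0742] q6 0.292 F [-0.52  5.4  15.62] Ftool [  2.28   4.93 -15.61] M [ 1.015  0.204 -0.15 ] gap 0.0135537671086569 ang 2.7970530409845016
ang 0.074 rel -66.0 val 40 px [346.61334 308.61954]
ang 0.921 rel -17.5 val 185 px [383.09164 273.77722]
ang 1.078 rel -8.5 val 189 px [385.9162  264.73694]
ang 1.218 rel -0.5 val 24 px [387.1263 256.387 ]
ang 1.375 rel 8.5 val 194 px [386.95938 246.84161]
ang 1.523 rel 17.0 val 196 px [385.28525 237.88402]
ang 1.680 rel 26.0 val 195 px [381.912 228.695]
ang 1.828 rel 34.5 val 192 px [377.25873 220.51581]
ang 1.977 rel 43.0 val 76 px [371.2629  213.03197]
ang 2.134 rel 52.0 val 190 px [363.58603 206.08295]
w8 [-8.27092e+01  5.68000e-01 -3.10000e-02 -3.90000e-01]
```

arm_command([
  {"slide": [0.1, 0.4, 0], "roll": 2, "fingers": -1},
  {"slide": [0.1, 0.4, 0], "roll": 3, "fingers": -1},
  {"slide": [0.1, 0.4, 0], "roll": 3, "fingers": -1},
])

```text
t: 12.1
ee_pos: [0.5659, -0.0292, 0.0742]
tool_rot: [0.196, 0.981, 0.0, 0.001]
ft_force: [-1.2, 2.7, 16.8]
finger_gap: 0.0136
```

```bash
python3 st.py; python3 tick.py w9|grep -v "val [12]..";python3 old.py w9 12; python3 -c "
import cv2;a=cv2.imread('pics/w9.png')[150:370,220:440];cv2.imwrite('pics/w9c.png',cv2.resize(a,None,fx=2.7,fy=2.7,interpolation=2))"
```

```text
12.1 [ 0.5659 -0.0292  0.0742] q6 0.343 F [-1.25  2.74 16.84] Ftool [  2.17   2.08 -16.85] M [0.571 0.177 0.092] gap 0.013627941335857 ang 2.7465277890610174
ang 0.050 rel -64.5 val 40 px [348.04196 308.0179 ]
ang 1.979 rel 46.0 val 77 px [368.60852 210.57736]
w9 [-8.36016e+01  5.68000e-01 -3.10000e-02 -3.90000e-01]
```

View pics/w9c.png

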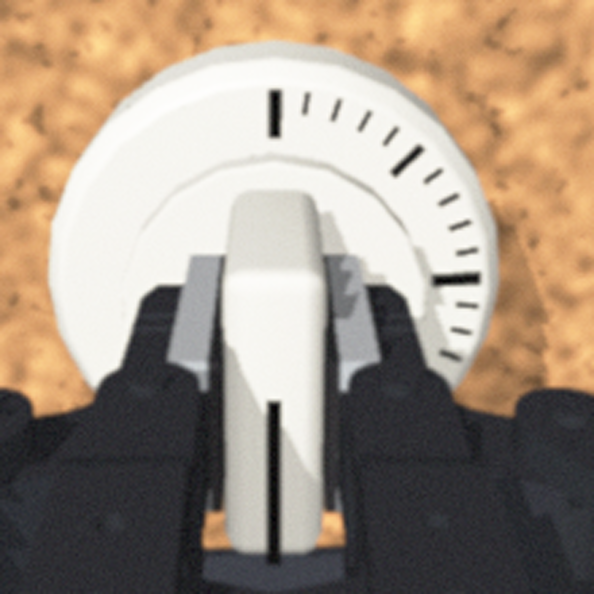

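The crop shows tick 0 straight up, directly opposite the pointer, so the dial stands at about 3.14 and is past the top mark. Now I'll turn it back.

arm_command([
  {"slide": [0, 0, 0], "roll": -3, "fingers": -1},
  {"slide": [0, 0, 0], "roll": -6, "fingers": -1},
  {"slide": [0, 0, 0], "roll": -9, "fingers": -1},
  {"slide": [0, 0, 0], "roll": -12, "fingers": -1},
  {"slide": [0, 0, 0], "roll": -15, "fingers": -1},
  {"slide": [0, 0, 0], "roll": -18, "fingers": -1},
])

```text
t: 12.75
ee_pos: [0.5657, -0.0297, 0.0742]
tool_rot: [0.039, 0.999, -0.0, 0.001]
ft_force: [-1.3, -2.2, 17.9]
finger_gap: 0.0131
```

```bash
python3 st.py;
```

```text
12.75 [ 0.5657 -0.0297  0.0742] q6 0.027 F [-1.33 -2.17 17.95] Ftool [  1.11  -2.27 -17.95] M [-0.407  0.409 -0.206] gap 0.013054459382952605 ang 3.0628047139261123
```

arm_command([
  {"slide": [0, -0.3, 0], "roll": -3, "fingers": -1},
  {"slide": [0, -0.4, 0], "roll": -6, "fingers": -1},
  {"slide": [0, -0.5, 0], "roll": -9, "fingers": -1},
  {"slide": [0, -0.6, 0], "roll": -12, "fingers": -1},
  {"slide": [0, -0.6, 0], "roll": -15, "fingers": -1},
  {"slide": [0, -0.6, 0], "roll": -18, "fingers": -1},
  {"slide": [0, -0.6, 0], "roll": -21, "fingers": -1},
])

```text
t: 13.45
ee_pos: [0.5658, -0.0305, 0.0741]
tool_rot: [-0.143, 0.99, -0.001, 0.001]
ft_force: [-0.9, -3.5, 15.9]
finger_gap: 0.0136
```

```bash
python3 st.py; python3 tick.py w10|grep -v "val [12]..";python3 old.py w10 8
```

```text
13.45 [ 0.5658 -0.0305  0.0741] q6 -0.341 F [-0.92 -3.52 15.95] Ftool [  1.85  -3.14 -15.95] M [-0.677  0.213 -0.274] gap 0.013588918133039314 ang -2.8539464688093092
ang -5.585 rel -66.5 val 30 px [346.5961 309.0807]
ang -4.303 rel 7.0 val 80 px [387.75824 248.84381]
w10 [-8.18135e+01  5.68000e-01 -3.05000e-02 -3.80000e-01]
```

arm_command([
  {"slide": [0, -0.3, 0], "roll": -3, "fingers": -1},
  {"slide": [0, -0.5, 0], "roll": -6, "fingers": -1},
  {"slide": [0, -0.6, 0], "roll": -9, "fingers": -1},
  {"slide": [0, -0.6, 0], "roll": -12, "fingers": -1},
  {"slide": [0, -0.6, 0], "roll": -15, "fingers": -1},
  {"slide": [0, -0.6, 0], "roll": -18, "fingers": -1},
  {"slide": [0, -0.6, 0], "roll": -21, "fingers": -1},
])

```text
t: 14.2
ee_pos: [0.5661, -0.0312, 0.0742]
tool_rot: [-0.321, 0.947, -0.001, 0.001]
ft_force: [0.9, -2.7, 15.0]
finger_gap: 0.0136
```

```bash
python3 st.py
```

```text
14.2 [ 0.5661 -0.0312  0.0742] q6 -0.709 F [ 0.9  -2.67 15.03] Ftool [  0.88  -2.7  -15.03] M [-0.668 -0.076 -0.196] gap 0.013598604634927172 ang -2.4875474953812557
```

arm_command([
  {"slide": [0, -0.2, 0.1], "roll": -3, "fingers": -1},
  {"slide": [0, -0.4, 0.1], "roll": -6, "fingers": -1},
  {"slide": [0, -0.4, 0.1], "roll": -9, "fingers": -1},
  {"slide": [0, -0.4, 0.1], "roll": -12, "fingers": -1},
  {"slide": [0, -0.4, 0.1], "roll": -15, "fingers": -1},
  {"slide": [0, -0.4, 0.1], "roll": -15, "fingers": -1},
])

```text
t: 14.8
ee_pos: [0.5665, -0.0315, 0.0741]
tool_rot: [-0.442, 0.897, -0.001, 0.001]
ft_force: [0.3, -4.1, 16.3]
finger_gap: 0.0134
```

```bash
python3 st.py; python3 tick.py w11;python3 old.py w11 5;python3 old.py w11 3
```

```text
14.8 [ 0.5665 -0.0315  0.0741] q6 -0.971 F [ 0.32 -4.06 16.34] Ftool [  3.01  -2.77 -16.34] M [-0.78  -0.145  0.104] gap 0.013414198728739475 ang -2.2258041148126466
ang -4.949 rel -66.0 val 32 px [347.7861  309.19998]
ang -4.311 rel -29.5 val 40 px [378.2189 285.4882]
ang -4.154 rel -20.5 val 197 px [382.93173 277.247  ]
ang -3.997 rel -11.5 val 196 px [386.23245 268.3732 ]
ang -3.849 rel -3.0 val 198 px [387.95175 259.58902]
ang -3.692 rel 6.0 val 195 px [388.21396 250.06812]
ang -3.544 rel 14.5 val 21 px [386.94907 241.07442]
w11 [-8.6375e+01  5.6750e-01 -3.0500e-02 -3.9000e-01]
w11 [-9.66071e+01  5.67500e-01 -2.95000e-02 -3.60000e-01]
```

arm_command([
  {"slide": [0, -0.2, 0], "roll": -2.5, "fingers": -1},
  {"slide": [0, -0.2, 0], "roll": -2.5, "fingers": -1},
  {"slide": [0, -0.2, 0], "roll": -2.5, "fingers": -1},
  {"slide": [0, -0.2, -0.7], "roll": -2.5, "fingers": -1},
])

```text
t: 15.25
ee_pos: [0.5663, -0.0314, 0.0743]
tool_rot: [-0.461, 0.888, -0.001, 0.001]
ft_force: [2.3, -1.3, 1.7]
finger_gap: 0.0134
```

```bash
python3 st.py
```

```text
15.25 [ 0.5663 -0.0314  0.0743] q6 -1.013 F [ 2.31 -1.31  1.67] Ftool [-0.26 -2.65 -1.67] M [-0.292 -0.414  0.012] gap 0.013402533742518723 ang -2.183946747642913
```

arm_command([
  {"slide": [0, 0, 0], "roll": 0, "fingers": -0.6},
  {"slide": [0, 0, 0], "roll": 0, "fingers": -0.4},
  {"slide": [0, 0, 0], "roll": 0, "fingers": -0.2},
  {"slide": [0, 0, 0], "roll": 0, "fingers": 0.2},
  {"slide": [0, 0, -20], "roll": 0, "fingers": 0.2},
  {"slide": [0, 0, -50], "roll": 0, "fingers": 0.2},
  {"slide": [0, 0, -85], "roll": 0, "fingers": 0.2},
  {"slide": [0, 0, -85], "roll": 0, "fingers": 0.2},
  {"slide": [0, 0, -85], "roll": 0, "fingers": 0.2},
])

```text
t: 16.15
ee_pos: [0.5657, -0.0311, 0.159]
tool_rot: [-0.46, 0.888, -0.0, 0.001]
ft_force: [0.2, 0.5, -0.2]
finger_gap: 0.0513
```

```bash
python3 look.py w12; python3 rect.py w12 .5675 -.0305; cat >> old.py <<'E'
if len(sys.argv)>3: yaw(sys.argv[1],s["ee_pos"],np.arctan2(T[1,0],T[0,0]),lambda a,i:i not in (10,11,12,13,14))
E
python3 old.py w12 8 x
```

```text
16.15 [ 0.5657 -0.0311  0.159 ] [-0.055  0.383 -0.051  1.136  0.    -1.012] [ 0.24  0.5  -0.16] 0.05125571677684866
tool x ang -2.1847934492954235
timer 0.63 [317.2, 195.6] [ 0.5688 -0.0312  0.008 ]
dial_grip 0.64 [319.1, 217.8] [ 0.5657 -0.0324  0.069 ]
top_mark 0.85 [273.3, 220.0] [ 0.5996 -0.0412  0.038 ]
w12 [-4.11865e+01  5.66000e-01 -3.05000e-02 -3.70000e-01]
w12 [-4.80268e+01  5.66000e-01 -3.10000e-02 -3.90000e-01]
```

View pics/w12r.png

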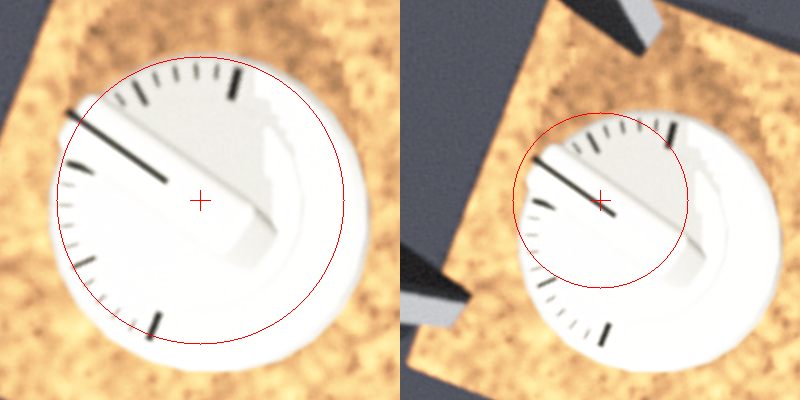

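```bash
python3 -c "
from bench import ctrl
print(ctrl.hand_in())"
```

```text
the job is handed in; nothing more can be done
None
```

The timer is wound and set to about 12 minutes, but its base did not stay put the whole time. I handed the job in after 16 s with the gripper open and well clear.

- **Winding:** I twisted the dial clockwise to about 3.14 rad, past the top mark at 3.00. The picture showed the pointer directly opposite the 0 tick.
- **Setting:** I then turned it back and let go. The last picture gives about 1.80 rad, or 12.0 minutes, with an error of about 0.02 rad.
- **First twist failed:** With a push of 7–11 N, the whole timer turned about 28° with the dial. I eased off, turned the timer back to its old heading, and started again with more push.
- **Base at the end:** It stands about 3° (0.06 rad) clockwise of where it started and is off by 1–1.5 mm, which is about my measuring error. I left that small turn as it was.
- **Forces:** After the restart the push was about 13–19 N, above the 7–13 N you gave as enough to hold the timer but well under 35 N. Sideways force stayed under about 8 N throughout. I read these values between moves, not continuously.
- **Other things:** I kept clear of the mug, jar and egg cup, but did not check them again in a picture at the end.

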